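Release the ratchet clamp and take out the gear lever

TASK

Free the chrome gear lever from the ratchet clamp: push the pawl's thumb button down gently, feeling for its rubber stop and never forcing it, so that the pawl lifts off the ratchet wheel, and keep it lifted until the sprung jaw has run all the way back. Then take the gear lever out and lay it flat inside the aluminium tray without dropping it. Leave the other things on the sill where they are.

Things in the scene. Friction and masses are not known exactly. Their poses are not given: they have to be found in the camera images.
- clamp: Blue cast-iron ratchet clamp bolted to the sill, base 150 x 290 x 10 mm, highest part (pawl) 135 mm above the sill. Origin on the sill under its middle, z up, y axis along the clamp: pawl tail at the -y end, wheel in the middle, fixed jaw at the +y end. Two springs load the wheel in the opening direction; only the pawl holds it. Pushes of more than 16 N on any part of the clamp bend it.
- wheel_axle (a point): Centre of the steel ratchet wheel: 92 mm across, 10 mm thick, upright, 78 mm above the sill, axle along the clamp's x. Site axes = clamp axes. Once the pawl is off it, the wheel turns and the jaw runs back by itself against thick grease in about 4 s; if the pawl drops earlier, it catches the next tooth and the jaw stops there.
- pawl_pin (a point): Pivot pin of the red pawl, a sprung rocker in the wheel's plane, 119 mm above the sill. Site axes = clamp axes. The nose lies 58 mm towards +y on the top of the wheel; the tail reaches towards -y. Pushing the tail down lifts the nose: 2 to 6 N on the thumb button, while the loaded tooth face rubs on it; clear after about 6 mm of its travel.
- tail_mid (a point): Where the middle of the pawl tail's flat end lies at rest (point fixed to the clamp), 62 mm from the pin towards the clamp's -y and 22 mm lower. Above it a black thumb button, 20 mm across, on a screw set anew each time: its flat top is anywhere from 14 to 30 mm above this point; find it by touch. After about 7.5 mm the tail meets a rubber stop: there the force climbs 10 to 25 N per mm; 8 to 12 N is well on the stop.
- jaw (a joint): Travel of the moving jaw in m: 0 when clamped, as at the start; 0.0194 when fully back on its stop. The jaw plate stays on the work for the first 4 mm.
- lever_mid (a point): Middle of the chrome gear lever, the place to grip: half-way up its straight shank (12 mm wide, 14 high), 47 mm above the sill in the clamp. x axis along the shank. Boss 26 mm across, 22 high at x -58 mm (lugs to -88); upright rubber toe peg 18 mm across at x +72, top 38 mm above this point. 0.2 to 0.3 kg. From x -25 to +17 the sides are free, with 30 mm below, between the jaws and a rest.
- jaw_face (a point): Middle of the fixed jaw's brass face, 53 mm above the sill, facing the clamp's -y. The jaws are 36 mm wide (x) and their tops 65 mm above the sill. The gear lever lies along the clamp's x against this face, on a rest under the jaws and one near its boss, both 40 mm high.
- tray_floor (a point): Centre of the black rubber floor of the open aluminium tray, 5 mm above the sill; the tray is 250 mm long (its x axis), 140 mm wide and 22 mm high outside, walls 3 mm, fixed.
- mug: White mug of spark plugs, 82 mm across, 95 mm high; not to be moved.
- cap_pot: Red plastic pot of tyre valve caps, 68 mm across, 55 mm high; not to be moved.
- mirror: Black plastic motorbike mirror lying face up, 100 mm head with a 125 mm stalk; not to be moved.
- spanner: Steel spanner, 170 mm, lying on the sill; not to be moved.
- spark_plug: Loose spark plug, 65 mm, lying on the sill; not to be moved.
- oil_can: Can, 60 mm across, 140 mm high; not to be moved.
Things that resemble listed ones, but are neither listed nor needed, are in the scene too. Leave any green look-alike of the part that bears lever_mid alone.

How it is judged (in metres and radians):
On the way, in this order (a step that is already met when the one before it is completed fails the run):
1. with the pawl held off the wheel, the moving jaw has run all the way back (value of joint jaw above 0.018 m and distance of lever_mid from where it was at the start of the episode below 0.02 m), for 0.2 s.
2. the gear lever is lifted out of the clamp (height (world z) of lever_mid above 0.08 m), for 0.1 s.
At the end, for the whole second after the job is handed in: The jaw is fully back (joint above 18 mm) and the gear lever lies level (within 0.15 rad) on the floor of the tray: its middle within 45 mm along and 55 mm across of the tray's centre and less than 22 mm above the tray's floor (value of joint jaw above 0.018 m and x of lever_mid in the frame of tray_floor between -0.045 and 0.045 m and y of lever_mid in the frame of tray_floor between -0.055 and 0.055 m and z of lever_mid in the frame of tray_floor below 0.022 m and angle between lever_mid's own x axis and vertical between 1.42 and 1.72 rad); the robot touches nothing.
It fails at once if the clamp (pawl, thumb button, jaws or housing) is pushed by the robot with more than 16 N (contact force between any of the fingers, the arm and clamp above 16 N).
It fails at once if the gear lever is dragged out while the jaw still clamps it (value of joint jaw below 0.01 m and distance of lever_mid from where it was at the start of the episode above 0.012 m).
It fails at once if the gear lever is dropped into the tray or onto the sill (height (world z) of lever_mid below 0.035 m and linear speed of gear_lever above 0.6 m/s).
It fails at once if a bystander is moved by more than 20 mm (distance of any of mug, cap_pot, mirror, spanner, spark_plug, oil_can from where it was at the start of the episode above 0.02 m).
It also fails if it takes over 62 s, if anything falls off the work surface, if the arm or the gripper's body presses on something with over 40 N, if the wrist force passes 120 N, or if a joint passes its speed limit or range.

ROBOT

A 6-joint arm with a two-finger parallel gripper is mounted at the origin on the work surface. World frame = base frame: x ahead of the robot, y to its left, z up, the work surface at z = 0. Lengths are in m, angles in degrees, forces in N, time in s.
With the tool pointing down it reaches from about 0.3 to 0.75 m from the base axis. Payload 8.5 kg.
Tool frame: the origin (TCP) lies midway between the tips of the shut fingers; the grasp point (between the pads) lies 19 mm behind it; z points along the fingers, y is the direction in which the jaws open and shut (so a half turn about z gives the same grasp; the last joint's range is limited). The gripper opens to 85 mm and grips with 20 to 120 N. Pads are 22 mm wide; open, the fingers measure 114 mm over their backs; the gripper's body (76 mm by 85 mm) begins 54 mm behind the grasp point. The pads swing forward as they close: fully open they stand 13 mm farther back than shut.
Start: joints at [-79.143, 21.807, 74.336, -0, 83.858, -12.336], TCP at [0.217, -0.506, 0.231] pointing down, gripper open.
Joint ranges: [-178.18, 178.18], [-50.72, 133.34], [12.68, 142.11], [-81.47, 261.47], [9.98, 163.14], [-165.26, 165.26]. Speed limits (degrees/s): [136.94, 136.94, 180, 180, 180, 180].

INTERFACE

Orientations are given as a 3x3 rotation matrix whose columns are the frame's x, y, z axes.
In Python, from rig import env, eyes, close_job gives the robot as it stands.
- The arm moves only by the tool jog_arm, never from a script. Its argument "deltas" is one flat list of numbers, 7 for each row, row after row: the shift along the tool's x, y, z in units of 0.75 m (1.0 is 0.75 m), then the turn, a rotation vector about the tool's x, y, z in units of 180 degrees (1.0 is 180 degrees), then the gripper command: -1 is fully open, 1 is shut, values between are in proportion. In form: [dx, dy, dz, ax, ay, az, fingers, dx, dy, dz, ax, ay, az, fingers, ...]. A call has 1 to 12 rows; each row is the pose to reach, as a shift and turn from the pose commanded when the call began, along the tool's axes at that moment, turning the shorter way round; what a row does not reach only later rows make up. A row lasts 1/12 s, in which the tool goes at most 41.7 mm and 7.16 degrees, less where a joint would pass 70% of its speed; a pose out of reach is approached as far as the arm can. A call with a number of a shift or a turn outside -1 to 1 is refused whole. A call with a gripper value outside its range is refused whole. The fingers move at their own pace and stop on an object; "grip_force" is the grip in N (left out, the last holds). Time passes only in rows, so rows that repeat a pose let the fingers close. It gives the time, the measured TCP pose, the force and the opening at its end, in the units of the state.
- env.observe(): the state, without advancing time (a new reading comes with each control period).
- eyes.get_image(name): name is "side" or "top" or "wrist"; returns the picture (420x560x3 uint8, red, green, blue); there is no depth.
- eyes.camera_params(name): a dict with "intrinsics" (3x3 intrinsics, pixels), "k1" (the pictures are not rectified: a ray, as slopes to the right and down, at radius r is drawn at 1 + k1 r^2 times it, then the intrinsics apply), "R" (3x3) and "t" (3): a world point X has camera coordinates R X + t; the wrist camera has in their place "mount" (4x4, takes a point from camera to tool coordinates, whose origin is the TCP and whose axes are the flange's). Camera axes: x right, y down, z forward; pixel columns grow to the right and rows downward; lengths in m; the calibration is good to about 2 mm. A picture is of the moment at which its call begins: read the wrist's pose just before it. camera_params takes no time and is no camera call.
- close_job(): hands the job in, once; it reports no verdict.
The state is a dict: "time_s": time; "q": joint angles; "qvel": joint speeds; "joint_efforts": joint torques, N m; "position": TCP position; "tool_rot": TCP orientation; "ft_force": force on the tool from outside, world axes, zero at the start; "wrist_torque": the same for the moment, N m; "grip_width": finger opening in m.
Only numpy, scipy, OpenCV 4.12 (cv2) and the standard library are available. Lean on these libraries where they do the work, as an engineer would, in place of code of your own. Each camera call takes 0.05 s, during which the arm holds its last target.

## Working session

There is one attempt and no reset: what is moved stays moved. The work goes in short steps, Python scripts to look and compute and a tool call to move; the robot and the scene stay as the last step left them, time stands still between calls to the robot, and variables do not carry over. Pictures are saved under pics/ and viewed, and the job is handed in when it is done.

Besides the shell and the picture viewer there is one more tool, called after ">>>" as a command line: name --argument value ..., lists and objects as JSON in quotes. jog_arm: Moves the arm, as the interface text tells. Its arguments: {"type":"object","properties":{"deltas":{"type":"array"},"grip_force":{"type":"number"}},"required":["deltas"]}

```bash
ls; mkdir -p pics; python3 - <<'E'
from rig import env, eyes
import cv2
o=env.observe()
for k,v in o.items(): print(k,v)
for n in ["side","top","wrist"]:
    cv2.imwrite(f"pics/{n}0.png",eyes.get_image(n)[:,:,::-1])
    print(n,eyes.camera_params(n))
E
```

```text
pics
time_s 0.0
q [-7.91433272e+01  2.18406666e+01  7.43860773e+01 -4.64607232e-05
  8.38568913e+01 -1.23360039e+01]
qvel [-0.04825146 -0.04885172 -0.09049076  0.0552729   0.05348847  0.07816775]
joint_efforts [-7.79569177e-05 -4.48462987e+01 -2.31276280e+01 -1.89272746e-04
  4.77425128e-03  5.44903727e-06]
position [ 0.21654188 -0.50525548  0.23070702]
tool_rot [[ 9.19185692e-01  3.93824310e-01 -2.75731872e-04]
 [ 3.93824284e-01 -9.19184627e-01  1.43342911e-03]
 [ 3.11070734e-04 -1.42617744e-03 -9.99998935e-01]]
ft_force [0.56042961 0.01676438 0.18237391]
wrist_torque [ 0.01302809 -0.00808062 -0.00845423]
grip_width 0.08537023048045025
side {'intrinsics': array([[439.84579419,   0.        , 282.08220306],
       [  0.        , 439.84579419, 214.22971172],
       [  0.        ,   0.        ,   1.        ]]), 'k1': -0.09552570878442299, 'R': array([[ 0.83696942, -0.54723538,  0.00395356],
       [-0.34267524, -0.52971021, -0.7758742 ],
       [ 0.42668005,  0.64802819, -0.63087526]]), 't': array([-0.4797373 ,  0.17909305,  1.32249286])}
top {'intrinsics': array([[505.22281304,   0.   
[... 213 characters left out ...]
 [-0.99780185,  0.0128491 , -0.06501059],
       [ 0.06495183, -0.004939  , -0.99787618]]), 't': array([-0.13564284,  0.48729236,  1.42151284])}
wrist {'intrinsics': array([[316.5893403 ,   0.        , 282.37548057],
       [  0.        , 316.5893403 , 209.87716973],
       [  0.        ,   0.        ,   1.        ]]), 'k1': -0.026980081044538844, 'mount': array([[ 7.40592661e-04, -9.64908421e-01, -2.62585586e-01,
         6.67268199e-02],
       [ 9.99999562e-01,  5.64447722e-04,  7.46240414e-04,
         8.44066487e-05],
       [-5.71837824e-04, -2.62586024e-01,  9.64908417e-01,
        -1.43684589e-01],
       [ 0.00000000e+00,  0.00000000e+00,  0.00000000e+00,
         1.00000000e+00]])}
```

View pics/top0.png

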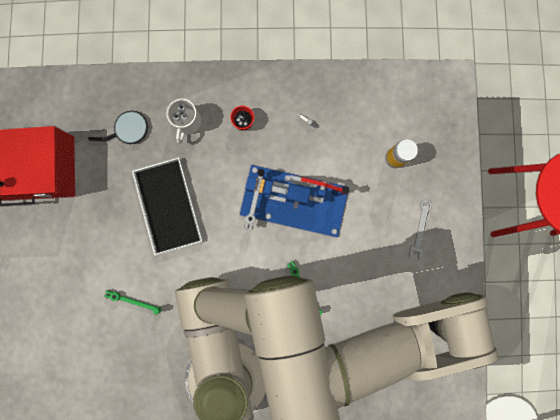

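View pics/side0.png

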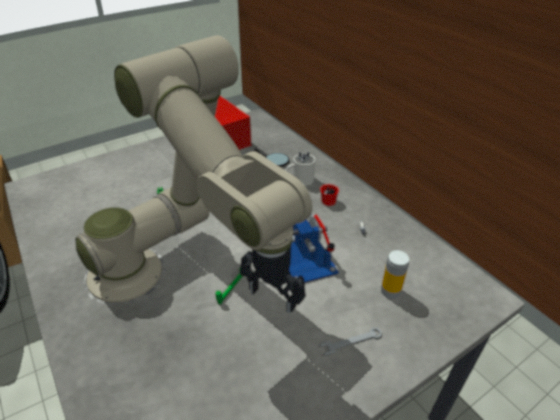

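View pics/wrist0.png

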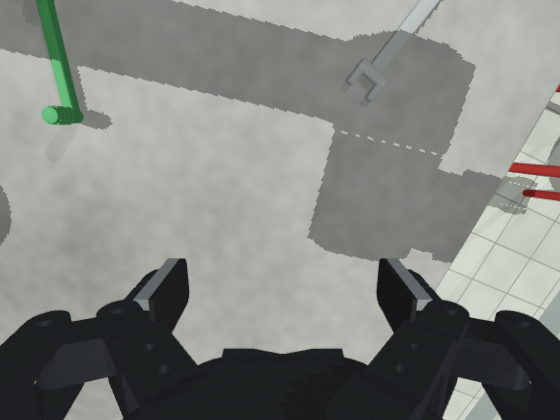

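The top view shows the blue clamp around (295,200), with the chrome lever at (255,200) in its left end and the red pawl at (325,185). The tray is at (167,205), the green look-alikes are at (130,300) and (293,268), the mug at (181,112), the pot at (242,118) and the can at (403,153). I'll enlarge the crop.

```bash
cat > h.py <<'E'
import numpy as np, cv2
from rig import env, eyes
def rays(name,uv,obs=None):
    p=eyes.camera_params(name);K=p["intrinsics"]
    uv=np.atleast_2d(np.array(uv,float))
    d=cv2.undistortPoints(uv[:,None,:],K,np.array([p["k1"],0,0,0,0.]))[:,0]
    d=np.c_[d,np.ones(len(d))]
    if name=="wrist":
        o=obs or env.observe(); R=np.array(o["tool_rot"]);M=p["mount"]
        return R@M[:3,3]+o["position"],(R@M[:3,:3]@d.T).T
    return -p["R"].T@p["t"],(p["R"].T@d.T).T
def atz(name,uv,z,obs=None):
    c,d=rays(name,uv,obs); z=np.broadcast_to(z,(len(d),))
    return c+d*((z-c[2])/d[:,2])[:,None]
def proj(name,X,obs=None):
    p=eyes.camera_params(name);X=np.atleast_2d(np.array(X,float))
    if name=="wrist":
        o=obs or env.observe(); R=np.array(o["tool_rot"]);M=p["mount"]
        X=(X-o["position"])@R; Y=(X-M[:3,3])@M[:3,:3]
    else: Y=X@p["R"].T+p["t"]
    return cv2.projectPoints(Y,np.zeros(3),np.zeros(3),p["intrinsics"],np.array([p["k1"],0,0,0,0.]))[0][:,0]
def crop(im,x0,y0,x1,y1,s,fn):
    cv2.imwrite(fn,cv2.resize(im[y0:y1,x0:x1],None,fx=s,fy=s,interpolation=cv2.INTER_CUBIC))
E
python3 - <<'E'
from h import *
im=cv2.imread("pics/top0.png")
crop(im,225,150,365,250,5,"pics/topc.png")
crop(im,120,145,220,265,5,"pics/topt.png")
E
```

```text
(no output)
```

View pics/topc.png

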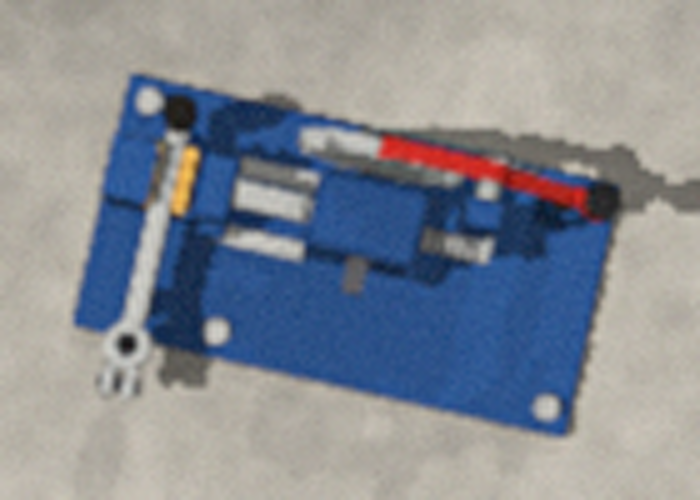

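View pics/topt.png

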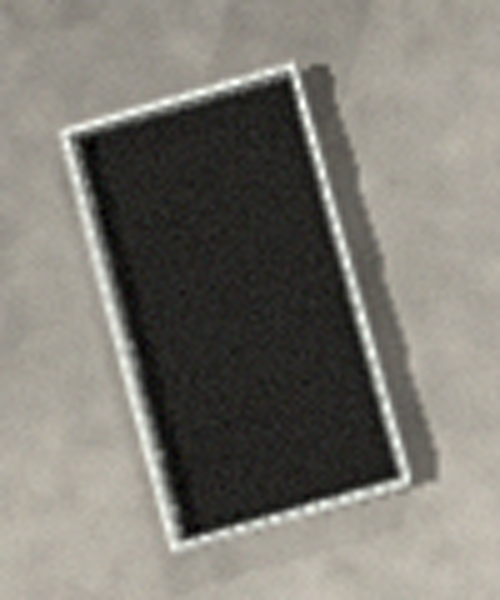

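The crop shows the base corners, the button at full-frame (345,190), the peg top at (261,172) and the boss at (250,218.5). The part in the clamp is chrome, so it is the listed lever. The two green levers lie loose on the sill.

```bash
python3 - <<'E'
from h import *
np.set_printoptions(precision=4,suppress=True)
f=lambda p,o:(np.array(p)+.5)/5-.5+np.array(o)
c=atz("top",f([(135,75),(617,185),(570,435),(77,325)],(225,150)),.010)
print(c, c.mean(0)); 
print("sides",[np.linalg.norm(c[i]-c[(i+1)%4]) for i in range(4)])
y=(c[0]-c[1])+(c[3]-c[2]);x=(c[0]-c[3])+(c[1]-c[2])
a1=np.degrees(np.arctan2(y[1],y[0]))-90;a2=np.degrees(np.arctan2(x[1],x[0]));print("yaw",a1,a2)
t=atz("top",f([(64,131),(295,65),(410,487),(175,549)],(120,145)),.022)
print(t,t.mean(0),[np.linalg.norm(t[i]-t[(i+1)%4]) for i in range(4)])
xx=(t[0]-t[3])+(t[1]-t[2]);print("tray yaw",np.degrees(np.arctan2(xx[1],xx[0])))
yaw=np.radians((a1+a2)/2);R=np.array([[np.cos(yaw),-np.sin(yaw)],[np.sin(yaw),np.cos(yaw)]])
P=atz("top",f([(602,200),(127,343),(180,112),(385,148),(300,140)],(225,150)),[.119,.058,.085,.125,.115])
for n,p in zip(["button","boss","peg","redend","nose?"],P): print(n,p,"clamp",R.T@(p-c.mean(0))[:2])
d=P[2]-P[1];print("lever",np.linalg.norm(d[:2]),np.degrees(np.arctan2(d[1],d[0])),"mid",P[1]+d*58/130)
for n,z,uv in [("mug",.095,(181,108)),("can",.14,(405,150)),("pot",.055,(242,118)),("green",.03,(293,268))]: print(n,atz("top",uv,z))
E
```

```text
[[ 0.6121 -0.0764  0.01  ]
 [ 0.5451 -0.3526  0.01  ]
 [ 0.402  -0.3225  0.01  ]
 [ 0.4685 -0.0418  0.01  ]] [ 0.5069 -0.1983  0.01  ]
sides [np.float64(0.28427340046281596), np.float64(0.14621442146442168), np.float64(0.28842754731423964), np.float64(0.14764684171685521)]
yaw -13.485450136253135 -12.722124775934265
[[0.5976 0.2659 0.022 ]
 [0.6335 0.1322 0.022 ]
 [0.3917 0.0668 0.022 ]
 [0.358  0.2009 0.022 ]] [0.4952 0.1665 0.022 ] [np.float64(0.13839985032032526), np.float64(0.2505480583935267), np.float64(0.13825454367915635), np.float64(0.2482593834025706)]
tray yaw 15.151056263434507
button [ 0.5256 -0.328   0.119 ] clamp [ 0.0476 -0.122 ]
boss [ 0.4557 -0.0724  0.058 ] clamp [-0.0784  0.111 ]
peg [ 0.58   -0.1037  0.085 ] clamp [0.0497 0.1087]
redend [ 0.5539 -0.2127  0.125 ] clamp [ 0.0491 -0.0034]
nose? [ 0.56   -0.1681  0.115 ] clamp [0.0449 0.0415]
lever 0.12816334053902215 -14.133073250633165 mid [ 0.5111 -0.0864  0.07  ]
mug [[0.7588 0.1127 0.095 ]]
can [[ 0.6269 -0.4871  0.14  ]]
pot [[ 0.7379 -0.0524  0.055 ]]
green [[ 0.3157 -0.1901  0.03  ]]
```

```bash
cat >> h.py <<'E'
from scipy.spatial.transform import Rotation as Ro
def delta(target,ydir_deg=None):
    """target world TCP, desired world yaw of tool y axis (deg), tool straight down -> units of jog_arm"""
    o=env.observe();R=np.array(o["tool_rot"])
    d=R.T@(np.array(target)-o["position"])/.75
    a=np.zeros(3)
    if ydir_deg is not None:
        t=np.radians(ydir_deg);y=np.array([np.cos(t),np.sin(t),0]);z=np.array([0,0,-1.]);x=np.cross(y,z)
        a=Ro.from_matrix(R.T@np.c_[x,y,z]).as_rotvec()/np.pi
    np.set_printoptions(precision=5,suppress=True);print("delta",d,a,"t",o["time_s"],"F",np.array(o["ft_force"]))
E
python3 -c "
from h import *
delta((.5256,-.328,.22),-13.3)"
```

```text
delta [ 0.47187 -0.05504  0.01466] [-0.00027 -0.00022 -0.29725] t 0.15 F [ 0.515    0.75646 -0.12813]
```

>>> jog_arm --deltas '[0.472, -0.055, 0.0147, -0.0003, -0.0002, -0.297, -1, 0.472, -0.055, 0.0147, -0.0003, -0.0002, -0.297, -1, 0.472, -0.055, 0.0147, -0.0003, -0.0002, -0.297, -1, 0.472, -0.055, 0.0147, -0.0003, -0.0002, -0.297, -1, 0.472, -0.055, 0.0147, -0.0003, -0.0002, -0.297, -1, 0.472, -0.055, 0.0147, -0.0003, -0.0002, -0.297, -1, 0.472, -0.055, 0.0147, -0.0003, -0.0002, -0.297, -1, 0.472, -0.055, 0.0147, -0.0003, -0.0002, -0.297, -1, 0.472, -0.055, 0.0147, -0.0003, -0.0002, -0.297, -1, 0.472, -0.055, 0.0147, -0.0003, -0.0002, -0.297, -1, 0.472, -0.055, 0.0147, -0.0003, -0.0002, -0.297, -1, 0.472, -0.055, 0.0147, -0.0003, -0.0002, -0.297, -1]'

```text
time_s: 1.15
position: [0.5252, -0.3285, 0.22]
tool_rot: [[0.231, 0.973, -0.0], [0.973, -0.231, -0.001], [-0.001, -0.0, -1.0]]
ft_force: [0.0, -1.2, -0.4]
grip_width: 0.0853
```

```bash
python3 - <<'E'
from h import *
o=env.observe();print(o["position"],o["tool_rot"],o["ft_force"])
im=eyes.get_image("wrist")[:,:,::-1];cv2.imwrite("pics/w1.png",im)
im=eyes.get_image("top")[:,:,::-1];cv2.imwrite("pics/t1.png",im)
for z in (.111,.119,.127): print(z,proj("wrist",[.5256,-.328,z],o))
E
```

```text
[ 0.52524059 -0.32847185  0.22004901] [[ 2.31148851e-01  9.72918324e-01 -3.78975916e-04]
 [ 9.72917958e-01 -2.31149099e-01 -8.61176581e-04]
 [-9.25454418e-04 -1.69652497e-04 -9.99999557e-01]] [ 0.04519137 -1.15848994 -0.40200116]
0.111 [[282.124893   206.33076613]]
0.119 [[282.12322887 208.86211636]]
0.127 [[282.12146119 211.55243812]]
```

View pics/w1.png

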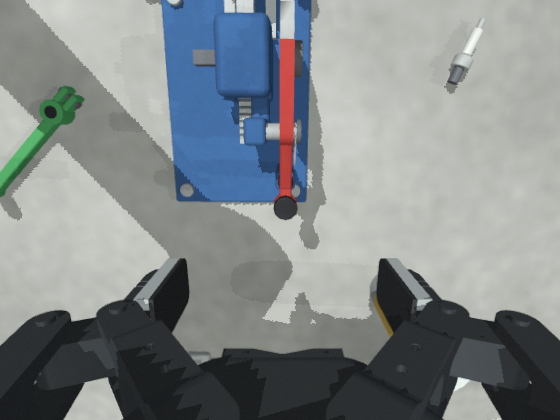

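The wrist view shows the black button at (286,207) at the end of the red pawl tail. I'll triangulate it with the top view.

```bash
python3 - <<'E'
from h import *
np.set_printoptions(precision=4,suppress=True)
im=cv2.imread("pics/w1.png");crop(im,250,170,330,230,8,"pics/w1c.png")
im=cv2.imread("pics/t1.png");crop(im,320,170,370,210,12,"pics/t1c.png")
for z in (.111,.119,.127):print(atz("wrist",(286,207),z),atz("top",(345.4,190),z))
E
```

```text
[[ 0.5282 -0.3299  0.111 ]] [[ 0.5253 -0.3302  0.111 ]]
[[ 0.5286 -0.3279  0.119 ]] [[ 0.5245 -0.329   0.119 ]]
[[ 0.529  -0.3258  0.127 ]] [[ 0.5237 -0.3278  0.127 ]]
```

View pics/w1c.png

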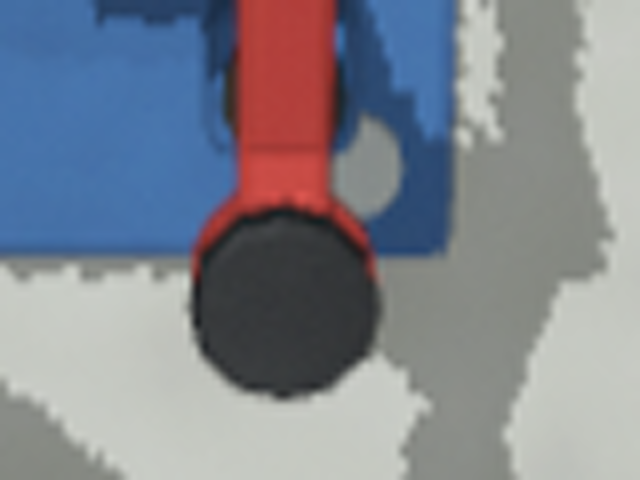

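View pics/t1c.png

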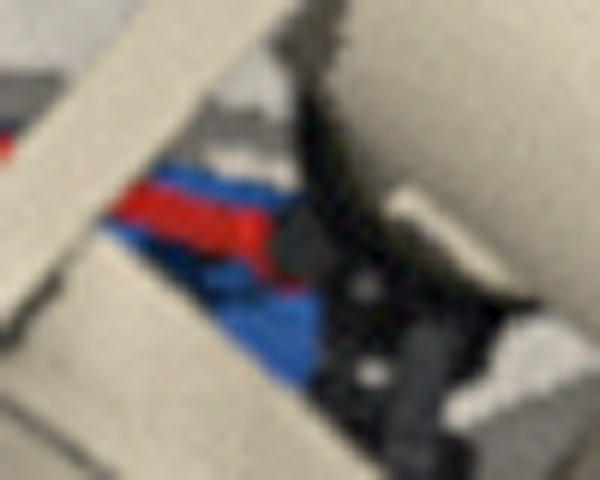

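```bash
python3 -c "
from h import *
delta((.5272,-.3295,.132),-13.3)"
```

```text
delta [0.00022 0.00318 0.11781] [ 0.0001   0.00033 -0.00077] t 1.25 F [ 0.38364  0.10655 -0.85538]
```

>>> jog_arm --deltas '[0, 0.003, 0.02, 0, 0, 0, 1, 0, 0.003, 0.04, 0, 0, 0, 1, 0, 0.003, 0.06, 0, 0, 0, 1, 0, 0.003, 0.08, 0, 0, 0, 1, 0, 0.003, 0.09, 0, 0, 0, 1, 0, 0.003, 0.1, 0, 0, 0, 1, 0, 0.003, 0.11, 0, 0, 0, 1, 0, 0.003, 0.117, 0, 0, 0, 1, 0, 0.003, 0.117, 0, 0, 0, 1, 0, 0.003, 0.117, 0, 0, 0, 1]' --grip_force 20

```text
time_s: 2.08
position: [0.528, -0.3289, 0.1327]
tool_rot: [[0.231, 0.973, 0.0], [0.973, -0.231, -0.001], [-0.001, 0.001, -1.0]]
ft_force: [0.0, -0.5, 0.4]
grip_width: 0.0
```

```bash
python3 - <<'E'
from h import *
cv2.imwrite("pics/w2.png",eyes.get_image("wrist")[:,:,::-1])
o=env.observe();print(o["position"],o["ft_force"],o["grip_width"])
E
```

```text
[ 0.52813731 -0.3289473   0.13302528] [0.52176156 0.23070321 0.82706841] -4.8921649837315274e-05
```

View pics/w2.png

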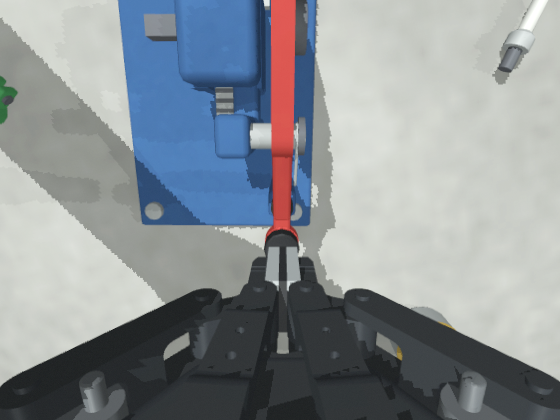

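The fingertips are in line with the button. Now I'll go down slowly by touch.

>>> jog_arm --deltas '[0, 0, 0.001, 0, 0, 0, 1, 0, 0, 0.002, 0, 0, 0, 1, 0, 0, 0.003, 0, 0, 0, 1, 0, 0, 0.004, 0, 0, 0, 1, 0, 0, 0.005, 0, 0, 0, 1, 0, 0, 0.006, 0, 0, 0, 1, 0, 0, 0.007, 0, 0, 0, 1, 0, 0, 0.007, 0, 0, 0, 1]'

```text
time_s: 2.8
position: [0.5279, -0.3288, 0.1271]
tool_rot: [[0.231, 0.973, 0.0], [0.973, -0.231, -0.001], [-0.001, 0.0, -1.0]]
ft_force: [-1.1, -0.4, -0.2]
grip_width: -0.0
```

>>> jog_arm --deltas '[0, 0, 0.001, 0, 0, 0, 1, 0, 0, 0.002, 0, 0, 0, 1, 0, 0, 0.003, 0, 0, 0, 1, 0, 0, 0.004, 0, 0, 0, 1, 0, 0, 0.004, 0, 0, 0, 1]'

```text
time_s: 3.22
position: [0.5279, -0.3288, 0.1241]
tool_rot: [[0.231, 0.973, 0.0], [0.973, -0.231, -0.001], [-0.001, 0.0, -1.0]]
ft_force: [0.5, 0.3, -0.2]
grip_width: 0.0001
```

>>> jog_arm --deltas '[0, 0, 0.001, 0, 0, 0, 1, 0, 0, 0.002, 0, 0, 0, 1, 0, 0, 0.003, 0, 0, 0, 1, 0, 0, 0.004, 0, 0, 0, 1, 0, 0, 0.004, 0, 0, 0, 1]'

```text
time_s: 3.63
position: [0.5279, -0.3288, 0.1211]
tool_rot: [[0.231, 0.973, 0.0], [0.973, -0.231, -0.001], [-0.001, 0.0, -1.0]]
ft_force: [-0.0, 0.1, -0.2]
grip_width: 0.0002
```

>>> jog_arm --deltas '[0, 0, 0.001, 0, 0, 0, 1, 0, 0, 0.002, 0, 0, 0, 1, 0, 0, 0.003, 0, 0, 0, 1, 0, 0, 0.004, 0, 0, 0, 1, 0, 0, 0.004, 0, 0, 0, 1]'

```text
time_s: 4.05
position: [0.5279, -0.3288, 0.1181]
tool_rot: [[0.231, 0.973, 0.0], [0.973, -0.231, -0.001], [-0.001, 0.0, -1.0]]
ft_force: [0.0, 0.1, -0.2]
grip_width: 0.0002
```

>>> jog_arm --deltas '[0, 0, 0.001, 0, 0, 0, 1, 0, 0, 0.002, 0, 0, 0, 1, 0, 0, 0.003, 0, 0, 0, 1, 0, 0, 0.003, 0, 0, 0, 1]'

```text
time_s: 4.38
position: [0.5279, -0.3288, 0.1159]
tool_rot: [[0.231, 0.973, 0.0], [0.973, -0.231, -0.001], [-0.001, 0.0, -1.0]]
ft_force: [0.5, 0.2, 0.6]
grip_width: -0.0
```

>>> jog_arm --deltas '[0, 0, 0.001, 0, 0, 0, 1, 0, 0, 0.002, 0, 0, 0, 1, 0, 0, 0.002, 0, 0, 0, 1]'

```text
time_s: 4.63
position: [0.5279, -0.3288, 0.1144]
tool_rot: [[0.231, 0.973, 0.0], [0.973, -0.231, -0.001], [-0.001, 0.0, -1.0]]
ft_force: [-0.4, 0.2, -0.3]
grip_width: 0.0
```

>>> jog_arm --deltas '[0, 0, 0.001, 0, 0, 0, 1, 0, 0, 0.002, 0, 0, 0, 1, 0, 0, 0.002, 0, 0, 0, 1]'

```text
time_s: 4.88
position: [0.5279, -0.3288, 0.1129]
tool_rot: [[0.231, 0.973, 0.0], [0.973, -0.231, -0.001], [-0.001, 0.0, -1.0]]
ft_force: [-0.4, -0.1, -0.5]
grip_width: 0.0003
```

>>> jog_arm --deltas '[0, 0, 0.001, 0, 0, 0, 1, 0, 0, 0.002, 0, 0, 0, 1, 0, 0, 0.002, 0, 0, 0, 1]'

```text
time_s: 5.13
position: [0.528, -0.3288, 0.1116]
tool_rot: [[0.231, 0.973, 0.0], [0.973, -0.231, -0.001], [-0.001, 0.001, -1.0]]
ft_force: [0.2, -0.4, -0.6]
grip_width: 0.0
```

>>> jog_arm --deltas '[0, 0, 0.001, 0, 0, 0, 1, 0, 0, 0.002, 0, 0, 0, 1, 0, 0, 0.002, 0, 0, 0, 1]'

```text
time_s: 5.38
position: [0.5281, -0.3287, 0.1103]
tool_rot: [[0.231, 0.973, 0.001], [0.973, -0.231, -0.001], [-0.001, 0.001, -1.0]]
ft_force: [-0.1, 2.9, 3.6]
grip_width: -0.0
```

```bash
python3 - <<'E'
from h import *
cv2.imwrite("pics/w3.png",eyes.get_image("wrist")[:,:,::-1])
o=env.observe();print(o["position"],o["ft_force"],o["joint_efforts"])
crop(cv2.imread("pics/w3.png"),200,150,360,300,4,"pics/w3c.png")
E
```

```text
[ 0.52810398 -0.32867771  0.11026835] [-1.3286386   1.26656698  5.12676246] [-1.03709344e+00 -5.16522431e+01 -2.02307367e+01 -3.66969137e-01
 -3.88730066e-01  2.64507325e-03]
```

View pics/w3c.png

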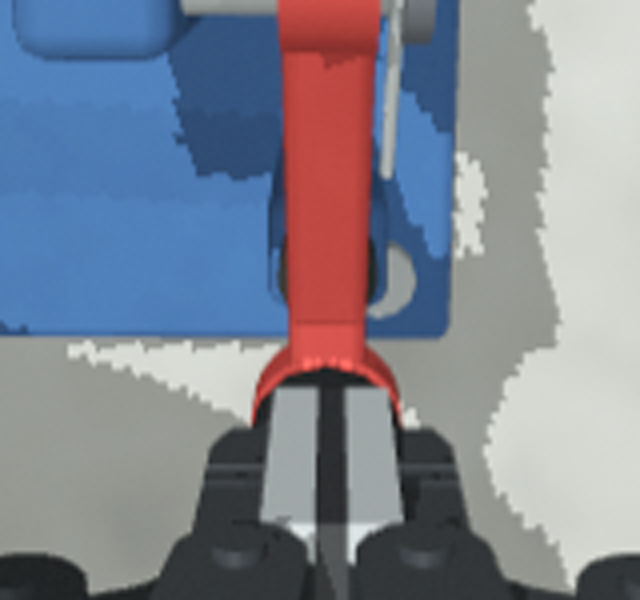

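Contact has come at TCP z≈0.111, with about 4–5 N. I'll carry on in small steps.

>>> jog_arm --deltas '[0, 0, 0.001, 0, 0, 0, 1, 0, 0, 0.002, 0, 0, 0, 1, 0, 0, 0.003, 0, 0, 0, 1, 0, 0, 0.003, 0, 0, 0, 1]'

```text
time_s: 5.77
position: [0.5281, -0.3285, 0.1079]
tool_rot: [[0.231, 0.973, 0.001], [0.973, -0.231, -0.001], [-0.001, 0.001, -1.0]]
ft_force: [0.3, 1.2, 2.5]
grip_width: 0.0
```

>>> jog_arm --deltas '[0, 0, 0.001, 0, 0, 0, 1, 0, 0, 0.002, 0, 0, 0, 1, 0, 0, 0.002, 0, 0, 0, 1]'

```text
time_s: 6.02
position: [0.5279, -0.3289, 0.1059]
tool_rot: [[0.231, 0.973, 0.0], [0.973, -0.231, -0.001], [-0.001, 0.0, -1.0]]
ft_force: [0.5, 0.8, 2.3]
grip_width: 0.0
```

>>> jog_arm --deltas '[0, 0, 0.0005, 0, 0, 0, 1, 0, 0, 0.001, 0, 0, 0, 1, 0, 0, 0.001, 0, 0, 0, 1]'

```text
time_s: 6.27
position: [0.528, -0.3289, 0.1056]
tool_rot: [[0.231, 0.973, 0.0], [0.973, -0.231, -0.001], [-0.001, 0.001, -1.0]]
ft_force: [0.2, 0.8, 2.8]
grip_width: 0.0002
```

>>> jog_arm --deltas '[0, 0, 0.0005, 0, 0, 0, 1, 0, 0, 0.0005, 0, 0, 0, 1]'

```text
time_s: 6.43
position: [0.5281, -0.3289, 0.1056]
tool_rot: [[0.231, 0.973, 0.001], [0.973, -0.231, -0.001], [-0.001, 0.001, -1.0]]
ft_force: [0.8, 1.2, 6.2]
grip_width: 0.0001
```

>>> jog_arm --deltas '[0, 0, 0.0005, 0, 0, 0, 1, 0, 0, 0.0005, 0, 0, 0, 1]'

```text
time_s: 6.6
position: [0.5281, -0.3289, 0.1055]
tool_rot: [[0.231, 0.973, 0.001], [0.973, -0.231, -0.002], [-0.001, 0.001, -1.0]]
ft_force: [-1.1, 1.7, 7.6]
grip_width: -0.0002
```

The force is climbing without travel, so this is the rubber stop at 6–8 N. I'll look at whether the jaw is running back.

```bash
python3 - <<'E'
from h import *
print(env.observe()["ft_force"])
im=eyes.get_image("top")[:,:,::-1];crop(im,225,150,365,250,5,"pics/t4c.png")
im=eyes.get_image("wrist")[:,:,::-1];cv2.imwrite("pics/w4.png",im)
crop(im,100,0,400,120,2.5,"pics/w4c.png")
print(env.observe()["ft_force"])
E
```

```text
[-1.06513638  1.70895336  7.63814408]
[-0.63993301  2.20200307  7.49735465]
```

View pics/t4c.png

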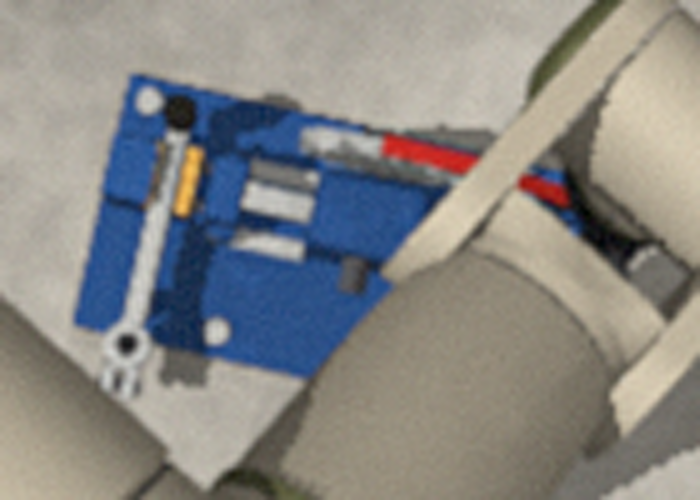

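View pics/w4.png

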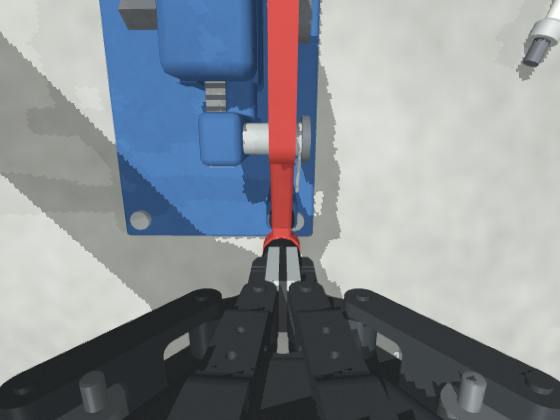

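The jaw is moving: its brass face has shifted right by about 1 px and the slide with it. I'll press a touch more and hold.

>>> jog_arm --deltas '[0, 0, 0.0002, 0, 0, 0, 1, 0, 0, 0.0002, 0, 0, 0, 1, 0, 0, 0.0002, 0, 0, 0, 1, 0, 0, 0.0002, 0, 0, 0, 1, 0, 0, 0.0002, 0, 0, 0, 1, 0, 0, 0.0002, 0, 0, 0, 1, 0, 0, 0.0002, 0, 0, 0, 1, 0, 0, 0.0002, 0, 0, 0, 1, 0, 0, 0.0002, 0, 0, 0, 1, 0, 0, 0.0002, 0, 0, 0, 1, 0, 0, 0.0002, 0, 0, 0, 1, 0, 0, 0.0002, 0, 0, 0, 1]'

```text
time_s: 7.7
position: [0.5281, -0.329, 0.1055]
tool_rot: [[0.231, 0.973, 0.001], [0.973, -0.231, -0.002], [-0.001, 0.001, -1.0]]
ft_force: [-1.4, 2.0, 7.1]
grip_width: 0.0
```

>>> jog_arm --deltas '[0, 0, 0, 0, 0, 0, 1, 0, 0, 0, 0, 0, 0, 1, 0, 0, 0, 0, 0, 0, 1, 0, 0, 0, 0, 0, 0, 1, 0, 0, 0, 0, 0, 0, 1, 0, 0, 0, 0, 0, 0, 1, 0, 0, 0, 0, 0, 0, 1, 0, 0, 0, 0, 0, 0, 1, 0, 0, 0, 0, 0, 0, 1, 0, 0, 0, 0, 0, 0, 1, 0, 0, 0, 0, 0, 0, 1, 0, 0, 0, 0, 0, 0, 1]'

```text
time_s: 8.7
position: [0.5281, -0.3289, 0.1054]
tool_rot: [[0.231, 0.973, 0.001], [0.973, -0.231, -0.002], [-0.001, 0.001, -1.0]]
ft_force: [-1.2, 1.5, 8.4]
grip_width: 0.0005
```

>>> jog_arm --deltas '[0, 0, 0, 0, 0, 0, 1, 0, 0, 0, 0, 0, 0, 1, 0, 0, 0, 0, 0, 0, 1, 0, 0, 0, 0, 0, 0, 1, 0, 0, 0, 0, 0, 0, 1, 0, 0, 0, 0, 0, 0, 1, 0, 0, 0, 0, 0, 0, 1, 0, 0, 0, 0, 0, 0, 1, 0, 0, 0, 0, 0, 0, 1, 0, 0, 0, 0, 0, 0, 1, 0, 0, 0, 0, 0, 0, 1, 0, 0, 0, 0, 0, 0, 1]'

```text
time_s: 9.7
position: [0.5281, -0.3289, 0.1055]
tool_rot: [[0.231, 0.973, 0.001], [0.973, -0.231, -0.002], [-0.001, 0.001, -1.0]]
ft_force: [-1.8, 2.5, 8.4]
grip_width: -0.0003
```

```bash
python3 - <<'E'
from h import *
print(env.observe()["ft_force"])
im=eyes.get_image("top")[:,:,::-1];crop(im,225,150,365,250,5,"pics/t5c.png")
E
```

```text
[-1.778774    2.50995193  8.44127057]
```

View pics/t5c.png

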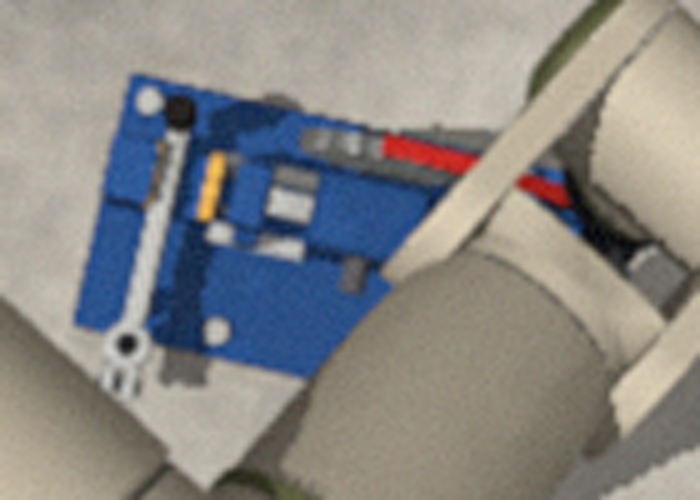

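The brass face has gone back about 14 mm so far, so I'll keep holding.

>>> jog_arm --deltas '[0, 0, 0, 0, 0, 0, 1, 0, 0, 0, 0, 0, 0, 1, 0, 0, 0, 0, 0, 0, 1, 0, 0, 0, 0, 0, 0, 1, 0, 0, 0, 0, 0, 0, 1, 0, 0, 0, 0, 0, 0, 1, 0, 0, 0, 0, 0, 0, 1, 0, 0, 0, 0, 0, 0, 1, 0, 0, 0, 0, 0, 0, 1, 0, 0, 0, 0, 0, 0, 1, 0, 0, 0, 0, 0, 0, 1, 0, 0, 0, 0, 0, 0, 1]'

```text
time_s: 10.75
position: [0.5281, -0.329, 0.1055]
tool_rot: [[0.231, 0.973, 0.001], [0.973, -0.231, -0.002], [-0.001, 0.001, -1.0]]
ft_force: [-0.9, 2.1, 7.4]
grip_width: -0.0001
```

>>> jog_arm --deltas '[0, 0, 0, 0, 0, 0, 1, 0, 0, 0, 0, 0, 0, 1, 0, 0, 0, 0, 0, 0, 1, 0, 0, 0, 0, 0, 0, 1, 0, 0, 0, 0, 0, 0, 1, 0, 0, 0, 0, 0, 0, 1, 0, 0, 0, 0, 0, 0, 1, 0, 0, 0, 0, 0, 0, 1, 0, 0, 0, 0, 0, 0, 1, 0, 0, 0, 0, 0, 0, 1, 0, 0, 0, 0, 0, 0, 1, 0, 0, 0, 0, 0, 0, 1]'

```text
time_s: 11.75
position: [0.5281, -0.3289, 0.1054]
tool_rot: [[0.231, 0.973, 0.001], [0.973, -0.231, -0.002], [-0.001, 0.001, -1.0]]
ft_force: [-0.9, 2.6, 7.6]
grip_width: -0.0002
```

```bash
python3 - <<'E'
from h import *
print(env.observe()["ft_force"])
im=eyes.get_image("top")[:,:,::-1];cv2.imwrite("pics/t6.png",im);crop(im,225,150,365,250,5,"pics/t6c.png")
E
```

```text
[-0.85969525  2.59367875  7.61335285]
```

>>> jog_arm --deltas '[0, 0, 0, 0, 0, 0, 1, 0, 0, 0, 0, 0, 0, 1, 0, 0, 0, 0, 0, 0, 1, 0, 0, 0, 0, 0, 0, 1, 0, 0, 0, 0, 0, 0, 1, 0, 0, 0, 0, 0, 0, 1, 0, 0, 0, 0, 0, 0, 1, 0, 0, 0, 0, 0, 0, 1, 0, 0, 0, 0, 0, 0, 1, 0, 0, 0, 0, 0, 0, 1, 0, 0, 0, 0, 0, 0, 1, 0, 0, 0, 0, 0, 0, 1]'

```text
time_s: 12.8
position: [0.5281, -0.329, 0.1054]
tool_rot: [[0.231, 0.973, 0.001], [0.973, -0.231, -0.002], [-0.001, 0.001, -1.0]]
ft_force: [-1.4, 2.7, 8.2]
grip_width: -0.0001
```

```bash
python3 - <<'E'
from h import *
print(env.observe()["ft_force"])
im=eyes.get_image("top")[:,:,::-1];cv2.imwrite("pics/t7.png",im);crop(im,225,150,365,250,5,"pics/t7c.png")
a=cv2.imread("pics/t6c.png").astype(int);b=cv2.imread("pics/t7c.png").astype(int)
print("diff jaw area",abs(a-b)[140:260,190:330].mean(),"ref",abs(a-b)[100:330,80:190].mean())
E
```

```text
[-1.36160217  2.68680761  8.17370281]
diff jaw area 2.745833333333333 ref 2.478102766798419
```

View pics/t7c.png

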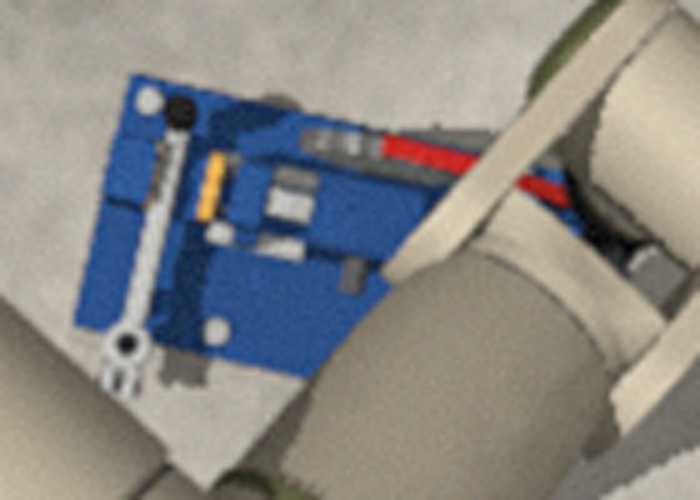

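The image hasn't changed since 9.7 s, so the jaw is at rest. I'll measure how far it travelled.

```bash
python3 - <<'E'
from h import *
def br(f):
    im=cv2.imread(f).astype(float);b,g,r=im[...,0],im[...,1],im[...,2]
    w=np.clip(r-b-60,0,None)*(r>150)*(g>100);w[:, :255]=0;w[:,285:]=0;w[:170]=0;w[200:]=0
    ys,xs=np.mgrid[:420,:560];return np.array([(w*xs).sum(),(w*ys).sum()])/w.sum(),w.sum()
for f in("top0","t6","t7"):print(f,br(f"pics/{f}.png"),atz("top",br(f"pics/{f}.png")[0],.065))
# edges of the shaft carriage
im0=cv2.imread("pics/top0.png");im1=cv2.imread("pics/t7.png")
a=cv2.resize(im0[165:210,258:318],None,fx=10,fy=10,interpolation=2)[:290];b=cv2.resize(im1[165:210,258:318],None,fx=10,fy=10,interpolation=2)[:290]
cv2.imwrite("pics/cmp.png",np.vstack([a,b]))
E
```

```text
top0 (array([261.41766757, 185.56683456]), np.float64(2581.0)) [[ 0.5449922  -0.10511029  0.065     ]]
t6 (array([266.89035088, 187.02352472]), np.float64(2508.0)) [[ 0.54076075 -0.12014979  0.065     ]]
t7 (array([266.88235294, 187.00362611]), np.float64(2482.0)) [[ 0.54081617 -0.1201284   0.065     ]]
```

View pics/cmp.png

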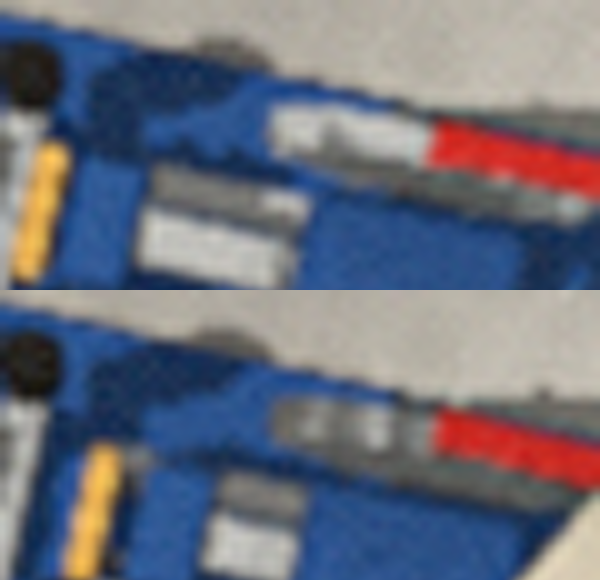

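The plate moved 15.6 mm, against 19.4 − 4 = 15.4 mm expected, so the jaw is fully back. Next I'll lift off the button.

>>> jog_arm --deltas '[0, 0, -0.01, 0, 0, 0, 1, 0, 0, -0.05, 0, 0, 0, 1, 0, 0, -0.09, 0, 0, 0, 1, 0, 0, -0.13, 0, 0, 0, 1, 0, 0, -0.13, 0, 0, 0, 0.2]'

```text
time_s: 13.27
position: [0.5293, -0.3302, 0.2085]
tool_rot: [[0.231, 0.973, 0.008], [0.973, -0.231, -0.008], [-0.006, 0.009, -1.0]]
ft_force: [0.3, 0.0, 0.6]
grip_width: 0.0105
```

```bash
python3 -c "
from h import *
delta((.511,-.0864,.20),-103.3);print(env.observe()['q'])"
```

```text
delta [ 0.31066 -0.09885  0.00843] [ 0.00394 -0.00074  0.49971] t 13.2667 F [0.25388 0.0032  0.57602]
[-42.78891  29.92236  64.47844  -0.05577  84.9526  -29.43381]
```

>>> jog_arm --deltas '[0.31, -0.099, 0.005, 0, 0, 0.5, 0.25, 0.31, -0.099, 0.005, 0, 0, 0.5, 0.25, 0.31, -0.099, 0.005, 0, 0, 0.5, 0.25, 0.31, -0.099, 0.005, 0, 0, 0.5, 0.25, 0.31, -0.099, 0.005, 0, 0, 0.5, 0.25, 0.31, -0.099, 0.005, 0, 0, 0.5, 0.25, 0.31, -0.099, 0.005, 0, 0, 0.5, 0.25, 0.31, -0.099, 0.005, 0, 0, 0.5, 0.25, 0.31, -0.099, 0.005, 0, 0, 0.5, 0.25, 0.31, -0.099, 0.005, 0, 0, 0.5, 0.25, 0.31, -0.099, 0.005, 0, 0, 0.5, 0.25, 0.31, -0.099, 0.005, 0, 0, 0.5, 0.25]'

```text
time_s: 14.27
position: [0.5092, -0.0855, 0.1978]
tool_rot: [[0.988, -0.153, -0.0], [-0.153, -0.988, -0.001], [-0.0, 0.001, -1.0]]
ft_force: [-0.2, -0.4, 0.5]
grip_width: 0.0321
```

>>> jog_arm --deltas '[0, 0, 0, 0, 0, 0.02, 0.25, 0, 0, 0, 0, 0, 0.02, 0.25, 0, 0, 0, 0, 0, 0.0, 0.25]'

```text
time_s: 14.52
position: [0.5092, -0.0855, 0.1979]
tool_rot: [[0.989, -0.145, -0.0], [-0.145, -0.989, -0.001], [-0.0, 0.001, -1.0]]
ft_force: [0.2, -0.3, 0.2]
grip_width: 0.0321
```

```bash
python3 - <<'E'
from h import *
o=env.observe();print(o["position"],o["tool_rot"],o["q"],o["grip_width"])
cv2.imwrite("pics/w8.png",eyes.get_image("wrist")[:,:,::-1])
E
```

```text
[ 0.50921371 -0.08548408  0.19786733] [[ 9.89385393e-01 -1.45314972e-01 -3.19469986e-04]
 [-1.45315241e-01 -9.89384782e-01 -1.11036567e-03]
 [-1.54725987e-04  1.14500343e-03 -9.99999333e-01]] [-2.26496481e+01  2.00550024e+01  8.29435995e+01 -6.74931432e-02
  7.69937999e+01  7.57210668e+01] 0.03211322055864444
```

View pics/w8.png

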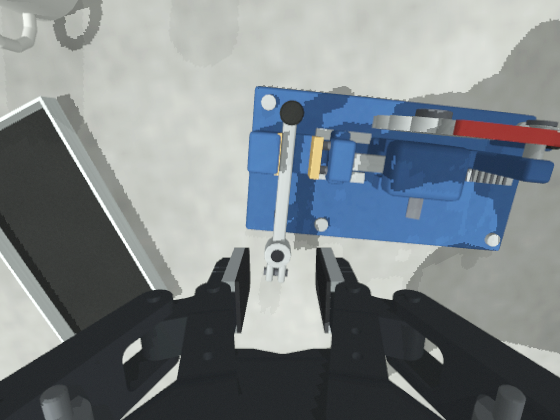

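The wrist view shows the peg top at (292,112), the boss at (278,255), and free space beside the shank between the jaws (which end near row 180) and the boss. I'll work out lever_mid from these points.

```bash
python3 - <<'E'
from h import *
np.set_printoptions(precision=4,suppress=True)
im=cv2.imread("pics/w8.png");crop(im,235,90,355,290,4,"pics/w8c.png")
P=atz("wrist",[(292,112),(278,255)],[.085,.058]);d=P[0]-P[1]
print(P,np.linalg.norm(d[:2]),np.degrees(np.arctan2(d[1],d[0])))
m=P[1]+d*58/130;m[2]=.047;print("mid",m,proj("wrist",m))
S=atz("wrist",[(291,130),(280,235)],.054);print("shank axis",S,np.degrees(np.arctan2(*(S[0]-S[1])[1::-1])))
E
```

```text
[[ 0.5832 -0.1035  0.085 ]
 [ 0.4547 -0.0738  0.058 ]] 0.131824147091688 -13.019369141826138
mid [ 0.5121 -0.0871  0.047 ] [[283.3877 193.2428]]
shank axis [[ 0.5691 -0.1018  0.054 ]
 [ 0.4733 -0.0784  0.054 ]] -13.702623557846856
```

View pics/w8c.png

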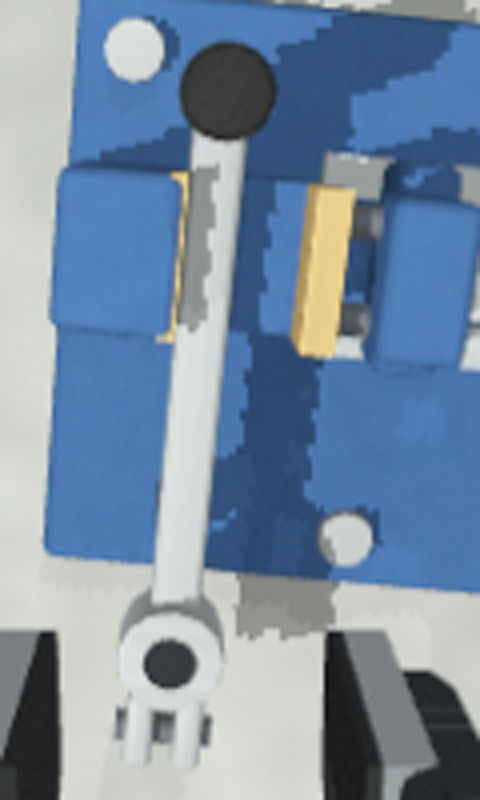

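```bash
python3 -c "
from h import *
delta((.509,-.0864,.095),-103.4)"
```

```text
delta [-0.00012  0.0011   0.13722] [ 0.00036 -0.       0.03009] t 14.5667 F [ 0.38686 -0.49244  0.44987]
```

>>> jog_arm --deltas '[0, 0.001, 0.04, 0, 0, 0.03, 0.25, 0, 0.001, 0.08, 0, 0, 0.03, 0.25, 0, 0.001, 0.11, 0, 0, 0.03, 0.25, 0, 0.001, 0.137, 0, 0, 0.03, 0.25, 0, 0.001, 0.137, 0, 0, 0.03, 0.25, 0, 0.001, 0.137, 0, 0, 0.03, 0.25]'

```text
time_s: 15.07
position: [0.5091, -0.0862, 0.0952]
tool_rot: [[0.971, -0.239, -0.001], [-0.239, -0.971, -0.0], [-0.001, 0.001, -1.0]]
ft_force: [0.6, 0.1, 1.2]
grip_width: 0.0322
```

```bash
python3 - <<'E'
from h import *
np.set_printoptions(precision=4,suppress=True)
delta((.509,-.0864,.038),-103.4)
cv2.imwrite("pics/w9.png",eyes.get_image("wrist")[:,:,::-1])
m=np.array([.5121,-.0871,.054]);u=np.array([.9728,-.2317,0])
print(proj("wrist",[m,m+.04*u,m-.03*u]),env.observe()["grip_width"])
E
```

```text
delta [0.00004 0.00017 0.07623] [ 0.00025  0.00036 -0.00239] t 15.0667 F [0.64663 0.11117 1.18165]
[[282.35755 231.31163]
 [281.887   166.74174]
 [282.67867 275.34504]] 0.03186920988623083
```

View pics/w9.png

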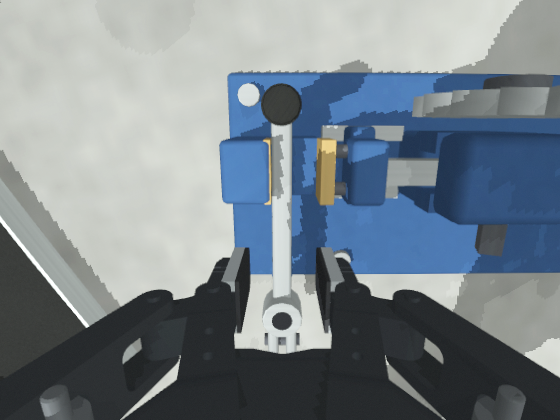

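The shank is centred between the fingers at column 282 and lies parallel to the tool. Going down.

>>> jog_arm --deltas '[0, 0, 0.015, 0, 0, 0, 0.25, 0, 0, 0.03, 0, 0, 0, 0.25, 0, 0, 0.042, 0, 0, 0, 0.25, 0, 0, 0.052, 0, 0, 0, 0.25, 0, 0, 0.06, 0, 0, 0, 0.25, 0, 0, 0.067, 0, 0, 0, 0.25, 0, 0, 0.073, 0, 0, 0, 0.25, 0, 0, 0.076, 0, 0, 0, 0.25, 0, 0, 0.076, 0, 0, 0, 0.25]'

```text
time_s: 15.87
position: [0.5092, -0.0863, 0.0381]
tool_rot: [[0.971, -0.24, -0.0], [-0.24, -0.971, -0.001], [-0.0, 0.001, -1.0]]
ft_force: [-0.7, 0.3, 0.6]
grip_width: 0.0318
```

```bash
python3 - <<'E'
from h import *
delta((.509,-.0864,.038),-103.4)
cv2.imwrite("pics/w10.png",eyes.get_image("wrist")[:,:,::-1])
E
```

```text
delta [-0.00023  0.00023  0.00008] [ 0.00028  0.      -0.00257] t 15.8667 F [-0.65789  0.28174  0.56381]
```

View pics/w10.png

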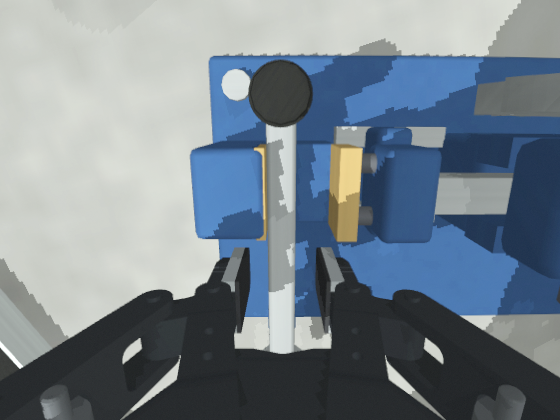

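The fingers straddle the shank and clear the jaws. I'll close them.

>>> jog_arm --deltas '[0, 0, 0, 0, 0, 0, 0.5, 0, 0, 0, 0, 0, 0, 0.6, 0, 0, 0, 0, 0, 0, 0.7, 0, 0, 0, 0, 0, 0, 0.8, 0, 0, 0, 0, 0, 0, 1, 0, 0, 0, 0, 0, 0, 1, 0, 0, 0, 0, 0, 0, 1, 0, 0, 0, 0, 0, 0, 1]' --grip_force 70

```text
time_s: 16.58
position: [0.5095, -0.0863, 0.0389]
tool_rot: [[0.971, -0.239, 0.001], [-0.239, -0.971, -0.001], [0.001, 0.001, -1.0]]
ft_force: [-0.5, 2.2, 5.4]
grip_width: 0.0101
```

>>> jog_arm --deltas '[0, 0, -0.003, 0, 0, 0, 1, 0, 0, -0.006, 0, 0, 0, 1, 0, 0, -0.01, 0, 0, 0, 1, 0, 0, -0.015, 0, 0, 0, 1, 0, 0, -0.02, 0, 0, 0, 1, 0, 0, -0.02, 0, 0, 0, 1, 0, 0, -0.02, 0, 0, 0, 1]'

```text
time_s: 17.17
position: [0.5094, -0.0863, 0.0536]
tool_rot: [[0.971, -0.24, 0.001], [-0.24, -0.971, -0.001], [0.001, 0.001, -1.0]]
ft_force: [1.2, -0.7, -2.4]
grip_width: 0.0099
```

```bash
python3 - <<'E'
from h import *
o=env.observe();print(o["ft_force"],o["wrist_torque"],o["grip_width"])
cv2.imwrite("pics/w11.png",eyes.get_image("wrist")[:,:,::-1])
E
```

```text
[ 1.16395296 -0.6841413  -2.41166079] [-0.0502777  0.0012732  0.0501109] 0.009858297649721784
```

View pics/w11.png

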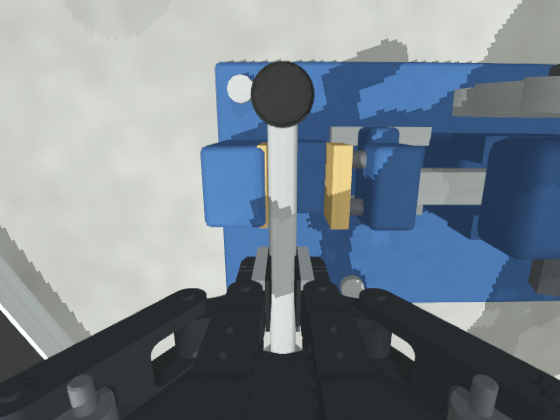

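The lever rose with the gripper: the wrist carries −2.4 N and the peg stays fixed in the image. I'll lift it further and carry it to the tray.

>>> jog_arm --deltas '[0, 0, -0.02, 0, 0, 0, 1, 0, 0, -0.04, 0, 0, 0, 1, 0, 0, -0.07, 0, 0, 0, 1, 0, 0, -0.1, 0, 0, 0, 1, 0, 0, -0.1, 0, 0, 0, 1, 0, 0, -0.1, 0, 0, 0, 1]'

```text
time_s: 17.72
position: [0.5094, -0.0863, 0.1287]
tool_rot: [[0.971, -0.24, 0.002], [-0.24, -0.971, -0.002], [0.002, 0.001, -1.0]]
ft_force: [-0.7, -0.4, -2.9]
grip_width: 0.0098
```

```bash
python3 -c "
from h import *
delta((.492,.1660,.128),-74.9)"
```

```text
delta [-0.10316 -0.32097  0.00037] [ 0.00054 -0.00057 -0.16089] t 17.7167 F [-0.66333 -0.41981 -2.87507]
```

>>> jog_arm --deltas '[-0.01, -0.03, 0, 0, 0, -0.016, 1, -0.02, -0.064, 0, 0, 0, -0.032, 1, -0.032, -0.1, 0, 0, 0, -0.05, 1, -0.045, -0.14, 0, 0, 0, -0.07, 1, -0.058, -0.18, 0, 0, 0, -0.09, 1, -0.07, -0.22, 0, 0, 0, -0.11, 1, -0.083, -0.26, 0, 0, 0, -0.13, 1, -0.093, -0.29, 0, 0, 0, -0.145, 1, -0.1, -0.31, 0, 0, 0, -0.155, 1, -0.103, -0.321, 0, 0, 0, -0.161, 1, -0.103, -0.321, 0, 0, 0, -0.161, 1, -0.103, -0.321, 0, 0, 0, -0.161, 1]'

```text
time_s: 18.72
position: [0.4918, 0.1656, 0.1273]
tool_rot: [[0.966, 0.26, -0.001], [0.26, -0.966, -0.002], [-0.002, 0.001, -1.0]]
ft_force: [0.8, 0.0, -2.7]
grip_width: 0.0103
```

```bash
python3 - <<'E'
from h import *
delta((.492,.1660,.0075),-74.9)
cv2.imwrite("pics/w12.png",eyes.get_image("wrist")[:,:,::-1])
cv2.imwrite("pics/s12.png",eyes.get_image("side")[:,:,::-1])
print(env.observe()["q"])
E
```

```text
delta [ 0.00069 -0.00058  0.1597 ] [ 0.00037  0.00048 -0.00005] t 18.7167 F [ 0.84504  0.00762 -2.6942 ]
[ 5.49568 24.65328 88.5854  -0.08272 66.79339 80.51197]
```

View pics/w12.png

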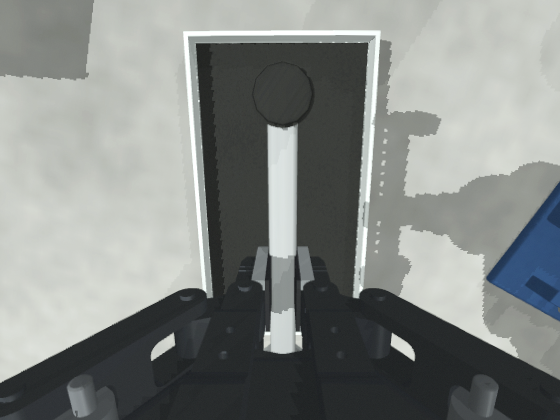

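View pics/s12.png

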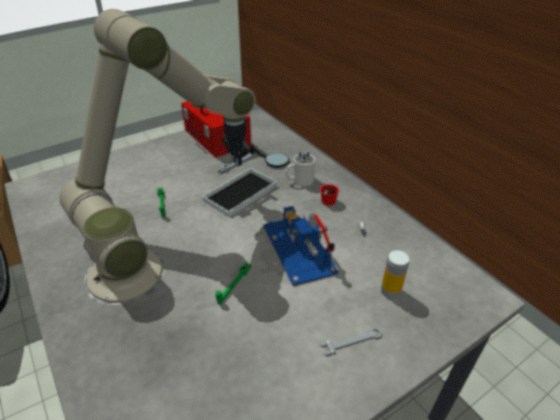

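The lever is lined up over the tray. I'll lower it and feel for the floor at the end.

>>> jog_arm --deltas '[0, 0, 0.02, 0, 0, 0, 1, 0, 0, 0.045, 0, 0, 0, 1, 0, 0, 0.07, 0, 0, 0, 1, 0, 0, 0.095, 0, 0, 0, 1, 0, 0, 0.115, 0, 0, 0, 1, 0, 0, 0.13, 0, 0, 0, 1, 0, 0, 0.14, 0, 0, 0, 1, 0, 0, 0.145, 0, 0, 0, 1, 0, 0, 0.149, 0, 0, 0, 1, 0, 0, 0.149, 0, 0, 0, 1]'

```text
time_s: 19.65
position: [0.4921, 0.1656, 0.0163]
tool_rot: [[0.966, 0.26, 0.0], [0.26, -0.966, -0.001], [0.0, 0.001, -1.0]]
ft_force: [-0.3, 0.2, -2.2]
grip_width: 0.0102
```

>>> jog_arm --deltas '[0, 0, 0.001, 0, 0, 0, 1, 0, 0, 0.002, 0, 0, 0, 1, 0, 0, 0.003, 0, 0, 0, 1, 0, 0, 0.003, 0, 0, 0, 1]'

```text
time_s: 19.98
position: [0.4921, 0.166, 0.0143]
tool_rot: [[0.965, 0.261, 0.001], [0.261, -0.965, -0.001], [0.0, 0.001, -1.0]]
ft_force: [-0.3, -0.4, -2.2]
grip_width: 0.0101
```

>>> jog_arm --deltas '[0, 0, 0.001, 0, 0, 0, 1, 0, 0, 0.002, 0, 0, 0, 1, 0, 0, 0.002, 0, 0, 0, 1]'

```text
time_s: 20.23
position: [0.492, 0.166, 0.0125]
tool_rot: [[0.965, 0.261, 0.0], [0.261, -0.965, -0.001], [-0.0, 0.001, -1.0]]
ft_force: [-0.2, -0.6, -2.4]
grip_width: 0.0102
```

>>> jog_arm --deltas '[0, 0, 0.001, 0, 0, 0, 1, 0, 0, 0.002, 0, 0, 0, 1, 0, 0, 0.002, 0, 0, 0, 1]'

```text
time_s: 20.48
position: [0.4919, 0.1659, 0.011]
tool_rot: [[0.965, 0.261, 0.0], [0.261, -0.965, -0.001], [-0.0, 0.001, -1.0]]
ft_force: [0.0, 0.5, -3.2]
grip_width: 0.0102
```

>>> jog_arm --deltas '[0, 0, 0.001, 0, 0, 0, 1, 0, 0, 0.002, 0, 0, 0, 1, 0, 0, 0.002, 0, 0, 0, 1]'

```text
time_s: 20.73
position: [0.4919, 0.1659, 0.0095]
tool_rot: [[0.965, 0.261, 0.0], [0.261, -0.965, -0.001], [-0.0, 0.001, -1.0]]
ft_force: [-0.1, -0.1, -1.8]
grip_width: 0.0103
```

>>> jog_arm --deltas '[0, 0, 0.001, 0, 0, 0, 1, 0, 0, 0.001, 0, 0, 0, 1]'

```text
time_s: 20.9
position: [0.4919, 0.1659, 0.0088]
tool_rot: [[0.965, 0.261, 0.0], [0.261, -0.965, -0.001], [-0.0, 0.001, -1.0]]
ft_force: [-0.4, 0.7, -2.1]
grip_width: 0.0104
```

>>> jog_arm --deltas '[0, 0, 0.001, 0, 0, 0, 1, 0, 0, 0.001, 0, 0, 0, 1]'

```text
time_s: 21.07
position: [0.492, 0.1659, 0.008]
tool_rot: [[0.965, 0.261, 0.0], [0.261, -0.965, -0.001], [-0.0, 0.001, -1.0]]
ft_force: [0.2, -0.3, -2.4]
grip_width: 0.0098
```

>>> jog_arm --deltas '[0, 0, 0.001, 0, 0, 0, 1, 0, 0, 0.001, 0, 0, 0, 1]'

```text
time_s: 21.23
position: [0.492, 0.1659, 0.0073]
tool_rot: [[0.965, 0.261, 0.0], [0.261, -0.965, -0.001], [-0.0, 0.001, -1.0]]
ft_force: [0.5, -0.5, -2.0]
grip_width: 0.0101
```

>>> jog_arm --deltas '[0, 0, 0.001, 0, 0, 0, 1, 0, 0, 0.001, 0, 0, 0, 1]'

```text
time_s: 21.4
position: [0.4919, 0.1659, 0.0065]
tool_rot: [[0.965, 0.261, 0.0], [0.261, -0.965, -0.001], [-0.0, 0.001, -1.0]]
ft_force: [-0.6, 0.3, -2.8]
grip_width: 0.0103
```

>>> jog_arm --deltas '[0, 0, 0.001, 0, 0, 0, 1, 0, 0, 0.001, 0, 0, 0, 1]'

```text
time_s: 21.57
position: [0.4919, 0.1659, 0.0058]
tool_rot: [[0.965, 0.261, 0.0], [0.261, -0.965, -0.001], [-0.0, 0.001, -1.0]]
ft_force: [-0.4, -0.7, -2.5]
grip_width: 0.0103
```

>>> jog_arm --deltas '[0, 0, 0.001, 0, 0, 0, 1, 0, 0, 0.001, 0, 0, 0, 1]'

```text
time_s: 21.73
position: [0.492, 0.1659, 0.0056]
tool_rot: [[0.965, 0.261, 0.001], [0.261, -0.965, -0.001], [0.0, 0.001, -1.0]]
ft_force: [-1.8, 0.2, 3.1]
grip_width: 0.0101
```

>>> jog_arm --deltas '[0, 0, 0.001, 0, 0, 0, 1, 0, 0, 0.001, 0, 0, 0, 1]'

```text
time_s: 21.9
position: [0.492, 0.1659, 0.0055]
tool_rot: [[0.965, 0.261, 0.001], [0.261, -0.965, -0.001], [0.001, 0.001, -1.0]]
ft_force: [-4.0, -1.2, 13.0]
grip_width: 0.01
```

The floor has been met at TCP z≈0.0056. I'll ease off the last step and open the fingers gently.

>>> jog_arm --deltas '[0, 0, -0.001, 0, 0, 0, 1, 0, 0, -0.001, 0, 0, 0, 1, 0, 0, -0.001, 0, 0, 0, 0.7, 0, 0, -0.001, 0, 0, 0, 0.65, 0, 0, -0.001, 0, 0, 0, 0.55, 0, 0, -0.001, 0, 0, 0, 0.45, 0, 0, -0.001, 0, 0, 0, 0.35, 0, 0, -0.001, 0, 0, 0, 0.25, 0, 0, -0.001, 0, 0, 0, 0.25]' --grip_force 20

```text
time_s: 22.65
position: [0.4919, 0.166, 0.0049]
tool_rot: [[0.965, 0.261, -0.0], [0.261, -0.965, -0.001], [-0.0, 0.001, -1.0]]
ft_force: [-0.8, -0.4, 0.1]
grip_width: 0.032
```

```bash
python3 - <<'E'
from h import *
o=env.observe();print(o["position"],o["ft_force"],o["grip_width"])
cv2.imwrite("pics/w13.png",eyes.get_image("wrist")[:,:,::-1])
E
```

```text
[0.49187032 0.16597567 0.00492854] [-0.76292004 -0.38302757  0.08668914] 0.0319938467335341
```

View pics/w13.png

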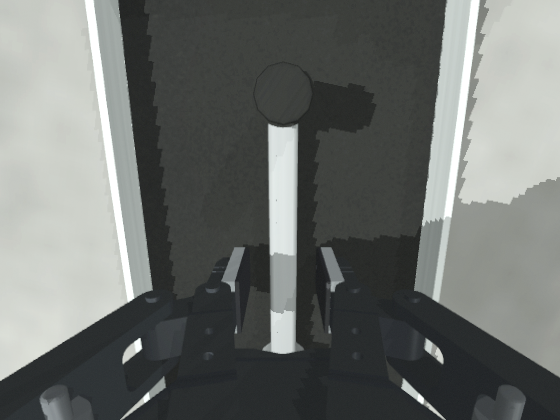

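The lever is released and lying in the tray, with the wrist force at zero. I'll lift straight up.

>>> jog_arm --deltas '[0, 0, -0.01, 0, 0, 0, 0.25, 0, 0, -0.03, 0, 0, 0, 0.25, 0, 0, -0.06, 0, 0, 0, 0.25, 0, 0, -0.1, 0, 0, 0, 0.25, 0, 0, -0.15, 0, 0, 0, 0.25, 0, 0, -0.2, 0, 0, 0, 0.25, 0, 0, -0.24, 0, 0, 0, 0.25, 0, 0, -0.24, 0, 0, 0, 0.25, 0, 0, -0.24, 0, 0, 0, 0.25]'

```text
time_s: 23.45
position: [0.4922, 0.1662, 0.1869]
tool_rot: [[0.965, 0.261, 0.004], [0.261, -0.965, -0.001], [0.004, 0.002, -1.0]]
ft_force: [0.6, 0.3, 0.1]
grip_width: 0.0321
```

```bash
python3 - <<'E'
from h import *
np.set_printoptions(precision=4,suppress=True)
o=env.observe();print(o["position"],o["ft_force"])
cv2.imwrite("pics/w14.png",eyes.get_image("wrist")[:,:,::-1])
cv2.imwrite("pics/s14.png",eyes.get_image("side")[:,:,::-1])
cv2.imwrite("pics/t14.png",eyes.get_image("top")[:,:,::-1])
E
```

```text
[0.4922 0.1662 0.1869] [0.5664 0.2856 0.0813]
```

View pics/w14.png

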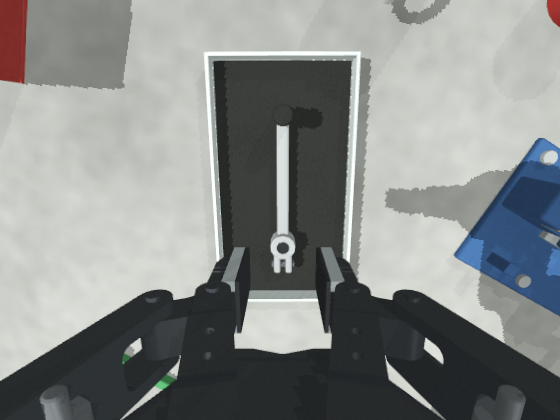

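View pics/t14.png

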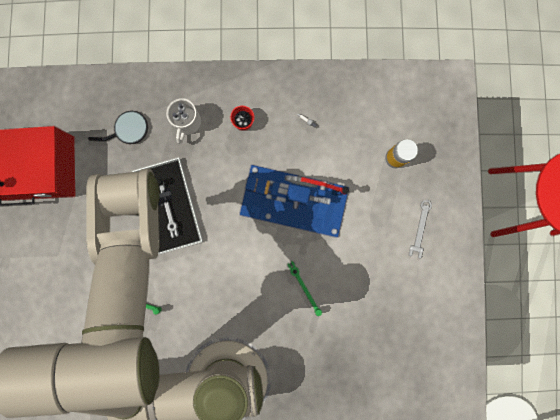

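View pics/s14.png

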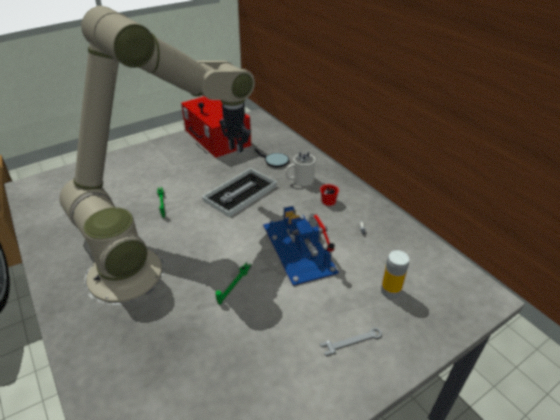

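The lever lies upright and flat in the tray, with the peg at (283,115) and the boss at (283,246) in the wrist view. The bystanders look unmoved. One last numeric check before I hand in.

```bash
python3 - <<'E'
from h import *
np.set_printoptions(precision=4,suppress=True)
P=atz("wrist",[(283,115),(283,246)],[.05,.027]);m=P[1]+(P[0]-P[1])*58/130
a=np.radians(15.15);d=m[:2]-[.4952,.1665];print(P,np.linalg.norm((P[0]-P[1])[:2]),"tray xy",[d@[np.cos(a),np.sin(a)],d@[-np.sin(a),np.cos(a)]])
im=cv2.imread("pics/t14.png").astype(float);b,g,r=im[...,0],im[...,1],im[...,2]
w=np.clip(r-b-60,0,None)*(r>150)*(g>100);w[:,:255]=0;w[:,285:]=0;w[:170]=0;w[200:]=0
ys,xs=np.mgrid[:420,:560];print("brass",(w*xs).sum()/w.sum(),(w*ys).sum()/w.sum())
from rig import close_job
print(close_job())
E
```

```text
[[0.5626 0.1845 0.05  ]
 [0.4398 0.1511 0.027 ]] 0.12723520186799414 tray xy [np.float64(-0.0007180353706949303), np.float64(-0.00036582018681264526)]
brass 266.5503355704698 186.40939597315437
the job is handed in; nothing more can be done
None
```

I freed the chrome gear lever and laid it flat in the aluminium tray, then handed the job in at about 23.6 s of the 62 s allowed. No verdict was reported.

- **Releasing the clamp:** I found the thumb button by touch at about 111 mm and pressed it onto its rubber stop. I held it there at 7–8.5 N for about 6 s. The brass plate ran back 15.6 mm, against the 15.4 mm expected for full travel, and the picture no longer changed.
- **Moving the lever:** I gripped it at mid-shank, lifted it out, carried it over the tray and set it down by touch. I then eased off, opened the fingers gently and lifted straight clear.
- **Last checks:**
  - **Lever position:** within about 1 mm of the tray centre. It looks level; I did not measure its tilt or height.
  - **Jaw:** the brass plate is still back, within about 0.6 px of its run-back position.
  - **Robot:** clear of everything at 187 mm, with wrist force near zero.
  - **Bystanders:** they look unmoved in the pictures; I did not measure each one.

Two readings did not quite agree:
- **Grip width:** the gripper read 10 mm on a shank given as 12 mm wide, though the grip held.
- **Set-down force:** the last step before I eased off reached 13 N on the tray floor, possibly from the fingertips touching it as well as the lever.

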